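Mount a bronze bust on its plinth and hold it in the corner of the cross-drilling jig

ROBOT

A 6-joint arm with a two-finger parallel gripper is mounted at the origin on the work surface. World frame = base frame: x ahead of the robot, y to its left, z up, the work surface at z = 0. Lengths are in mm, angles in rad, forces in N, time in s.
With the tool pointing down it reaches from about 325 to 775 mm from the base axis. Payload 5.5 kg.
Tool frame: the origin (TCP) lies midway between the tips of the shut fingers; the grasp point (between the pads) lies manip.grip_depth behind it (manip.grip_depth is the distance from the TCP to the grasp point, in mm); z points along the fingers, y is the line along which they close (so a half turn about z gives the same grasp; the last joint's range is limited). The gripper opens to 85 mm and grips with 20 to 120 N. Pads are 22 mm wide; open, the fingers measure 114 mm over their backs; the gripper's body (76 mm by 85 mm) begins 54 mm behind the grasp point. The pads swing forward as they close: fully open they stand 13 mm farther back than shut.
Start: joints at [-1.27, 0.091, 1.231, -0, 1.82, -0.057], TCP at [210.129, -562.016, 231.275] pointing down, gripper open.
Joint ranges: [-2.87, 2.87], [-0.86, 2.18], [0.17, 2.46], [-1.51, 4.65], [0.06, 2.69], [-2.65, 2.65]. Speed limits (rad/s): [2.57, 2.57, 3.01, 3.14, 3.14, 3.14].

INTERFACE

Orientations are given as [roll, pitch, yaw] about the fixed x, y, z axes, in that order (R = Rz(yaw) Ry(pitch) Rx(roll)).
In Python, from workcell import sensors, optics, ticket, look_for, pinpoint, manip gives the robot as it stands. The module is installed in compiled form; this text tells all that it offers.
- The arm moves only by the tool apply_moves, never from a script. Its argument "moves" is text: rows parted by semicolons, each of 5 numbers parted by spaces: the shift along the tool's x, y, z in m, then the turn about the tool's z in degrees, then the finger opening in m, from 0 to 0.0854. In form: dx dy dz roll fingers; .... A call has 1 to 8 rows; each row shifts and turns the commanded pose from where the row before left it, along the tool's axes as they then stand; what a row does not reach is not made up. A row lasts 1/8 s, in which the tool goes at most 62.5 mm and 10.7 degrees, less where a joint would pass 70% of its speed; a pose out of reach is approached as far as the arm can. A call is refused whole if a number of a shift passes 0.0625 or a number of a turn 10.7, either way. A call with a gripper value outside its range is refused whole. The fingers move at their own pace and stop on an object; "newtons" is the grip in N (left out, the last holds). Time passes only in rows, so rows that do not move let the fingers close. It gives the time, the measured TCP pose, the force, the opening and the grip force at its end, in the units of the state.
- sensors.get_state(): the state, without advancing time (a new reading comes with each control period).
- optics.get_image(name): name is "scene" or "top" or "wrist"; returns a dict with "image" (400x640x3 uint8, red, green, blue), "camera_matrix" (3x3 intrinsics, pixels), "R" (3x3) and "t" (3): a world point X has camera coordinates R X + t. Camera axes: x right, y down, z forward; pixel columns grow to the right and rows downward; lengths in mm; the calibration is good to about 2 mm. A picture is of the moment at which its call begins. There is no depth.
- ticket.close_job(): hands the job in; it is judged then, once.
Trained networks look in a picture, given as the dict that the camera call returned (one of the last four; its "shot" number tells which), for a name from the list of things; names that differ only in an ending like _2 or _b are one class to them, and where a whole thing is asked for, a point or a joint stands for the part that bears it (a point fixed in the world has none). Each returns a list of dicts, best first, with "confidence" (0 to 1); they miss things now and then, are a little off and sometimes report something else, mostly with a low value. They report only what shows in the picture. A call takes as long as a camera call. They do not tell look-alikes from the thing itself.
- look_for(picture, thing): "point" ([column, row] in pixels, amid what is visible of it).
- pinpoint(picture, thing): "point" ([column, row] in pixels: a listed point, or the origin of a listed thing).
The state is a dict: "time_s": time; "joints": joint angles; "dq": joint speeds; "joint_torque": joint torques, N m; "tool_pos": TCP position; "eef_rot": TCP orientation; "ft_force": force on the tool from outside, world axes, zero at the start; "wrist_torque": the same for the moment, N m; "gripper_width": finger opening in mm; "finger_force": force on a finger pad.
Only numpy, scipy, OpenCV 4.12 (cv2) and the standard library are available. Lean on these libraries where they do the work, as an engineer would, in place of code of your own. Each camera call takes 0.05 s, during which the arm holds its last target. There are 200 camera calls.

TASK

Fit the small bronze bust onto the square steel stud of the slate plinth, fully down and with its face to the same side as the brass title plate. Then, gripping the bust, slide the plinth over the white jig board into the corner, its back (the side away from the brass plate) flat against the tall fence with the drill bush and its end flat against the low stop; finish while still gripping the bust and pressing the plinth firmly against both fences at once, so that a colleague can drill the cross pin. Leave the brush pot, the jar and the spatula where they are.

Things in the scene. Friction and masses are not known exactly. Their poses are not given: they have to be found in the camera images.
- jig: Fixed cross-drilling jig: white board 260 (x) x 230 (y) x 12 mm screwed flat to the bench, with two beech fences that meet in a corner. Origin: centre of the board's underside, at bench height. x and y run along the board's edges, z up; turned on the bench by up to 0.3 rad. The plinth stands loose on the board.
- back_fence: The tall beech fence with the steel drill bush, fixed on the jig board: 230 (along jig x) x 22 x 58 mm, its top 70 mm above the bench. Origin: centre of its underside, on the board. Its inner face looks to jig +y, 11 mm from its origin, at jig y = -85 mm. The plinth's back goes against it.
- end_stop: The low beech fence, fixed on the jig board: 20 x 170 (along jig y) x 26 mm, its top 38 mm above the bench. Origin: centre of its underside, on the board. Its inner face looks to jig -x, 10 mm from its origin, at jig x = 100 mm. The plinth's +x side goes against it.
- jig_corner (a point): The inner corner where the two fences meet, at the board's top face: (100, -85, 12) mm in the jig's frame. With the plinth home (its axes parallel to the jig's) the plinth's origin is at (60, -45, 12) mm in the jig's frame. The board and the waxed fences are slick (friction about 0.3): the plinth with the bust on it slides at about 2 to 4 N.
- plinth: Loose dark slate plinth 80 x 80 x 30 mm, about 0.55 kg, a square steel stud on its top. Origin: centre of its underside, on the jig board, 12 mm above the bench. Front: its +y side, where a brass title plate lies on the top edge and down the side; back: -y. It starts clear of both fences, turned by up to 0.3 rad from the jig.
- stud_top (a point): Centre of the top end of the plinth's stud, 56 mm above the plinth's underside, on its axis. The stud is 14 x 14 mm, stands 26 mm above the plinth's top, sides parallel to the plinth's x and y axes; the last 6 mm taper to 9 mm square.
- plinth_front (a point): Middle of the plinth's front face (the brass plate side): 40 mm along plinth +y from its axis, 15 mm up.
- bust: Loose bronze-coloured bust, 98 mm high, about 0.35 kg, upright on the bench. Square socle 46 x 46 x 30 mm with a square socket from below (15.4 x 15.4 mm, 30 mm deep, parallel to its sides). Origin: centre of its underside; x across the shoulders, +y the way it faces. Fully down, its origin is 30 mm above the plinth's. It starts facing +y of the robot, turned by up to 0.5 rad.
- bust_grip (a point): Where to grip the bust: on its axis in the flat-sided torso, 47 mm above its underside. The torso is 36 mm wide (x) and 30 mm deep (y), from 30 to 64 mm up; grip it by its two flanks (-x and +x faces). The socle below is wider; the neck and head above, to 98 mm, are no wider than 24 mm (x) by 40 mm (y).
- bust_face (a point): The bust's nose, on its +y side, 13 mm from its axis and 85 mm above its underside. A dark hair bun is on the other side of the head.
- brush_pot: Bystander: linen-white pot with a blue band and brushes, 78 mm wide, up to 180 mm high with the brushes. Origin: centre of its underside.
- pin_jar: Bystander: small glass jar with a brass lid, 52 mm wide, 60 mm high. Origin: centre of its underside.
- spatula: Bystander: flat spatula with a wooden handle, 200 mm long, lying on the bench along its x axis. Origin: its middle, at bench height.
Not all that is in view belongs to the job. Several things look just like the bust: the one meant starts farthest to the robot's left.

How it is judged (in metres and radians):
On the way, in this order (a step that is already met when the one before it is completed fails the run):
1. the bust is fully down on the stud, facing the brass plate side (z of bust in the frame of plinth between 0.0275 and 0.0325 m and horizontal distance between bust and plinth below 0.003 m and angle between the x axis of bust and the x axis of plinth, either way round below 0.12 rad and y of bust_face in the frame of plinth above 0.008 m), for 0.2 s.
2. with the bust on it and gripped, the plinth is pressed against both fences at once (all of step 1 and contact force between plinth and back_fence above 2 N and contact force between plinth and end_stop above 2 N and contact force between the fingers and bust above 3 N), for 0.2 s.
At the end, for the whole second after the job is handed in: For the last second: fingers grip the bust (over 3 N); bust fully down on the stud (2.5 mm, 0.12 rad), face to the brass plate; plinth flat on the board, back to the tall fence, within 2.5 mm and 0.035 rad of home, pushing on each fence with over 2 N, at rest (all of step 2 and x of plinth in the frame of jig between 0.0575 and 0.0625 m and y of plinth in the frame of jig between -0.0475 and -0.0425 m and z of plinth in the frame of jig between 0.009 and 0.0145 m and angle between the x axis of plinth and the x axis of jig, either way round below 0.035 rad and y of plinth_front in the frame of jig above -0.015 m and angle between plinth's own z axis and vertical below 0.04 rad and linear speed of each of plinth, bust below 0.01 m/s); the arm keeps its last pose, push and grip.
It fails at once if the brush pot is moved by more than 30 mm (distance of brush_pot from where it was at the start of the episode above 0.03 m).
It fails at once if the pin jar is moved by more than 30 mm (distance of pin_jar from where it was at the start of the episode above 0.03 m).
It fails at once if the spatula is moved by more than 30 mm (distance of spatula from where it was at the start of the episode above 0.03 m).
It also fails if it takes over 54 s, if anything falls off the work surface, if the arm or the gripper's body presses on something with over 40 N, if the wrist force passes 120 N, or if a joint passes its speed limit or range.

## Working session

There is one attempt and no reset: what is moved stays moved. The work goes in short steps, Python scripts to look and compute and a tool call to move; the robot and the scene stay as the last step left them, time stands still between calls to the robot, and variables do not carry over. Pictures are saved under pics/ and viewed, at most 10 in all, crops included, and the job is handed in when it is done.

Besides the shell and the picture viewer there is one more tool, called after ">>>" as name(argument=value, ...), one argument or row to a line, values as JSON. apply_moves: Moves the arm, as the interface text tells. Its arguments: {"type":"object","properties":{"moves":{"type":"string"},"newtons":{"type":"number"}},"required":["moves"]}

```bash
mkdir -p pics; cat > h.py <<'E'
import numpy as np, cv2
from workcell import sensors, optics, ticket, look_for, pinpoint, manip
def ray(p,uv):
    R=np.array(p["R"]);t=np.array(p["t"]);K=np.array(p["camera_matrix"])
    d=R.T@np.linalg.solve(K,[uv[0],uv[1],1]);return -R.T@t,d/np.linalg.norm(d)
def atz(p,uv,z):
    c,d=ray(p,uv);return c+d*(z-c[2])/d[2]
def tri(obs):
    A=np.zeros((3,3));b=np.zeros(3)
    for p,uv in obs:
        c,d=ray(p,uv);M=np.eye(3)-np.outer(d,d);A+=M;b+=M@c
    return np.linalg.solve(A,b)
def proj(p,X):
    x=np.array(p["camera_matrix"])@(np.array(p["R"])@np.asarray(X,float)+np.array(p["t"]));return x[:2]/x[2]
def save(p,n): cv2.imwrite("pics/"+n+".png",cv2.cvtColor(np.asarray(p["image"]),cv2.COLOR_RGB2BGR))
E
python3 - <<'E'
from h import *
print(manip.grip_depth, sensors.get_state())
P={n:optics.get_image(n) for n in("scene","top")}
for n,p in P.items():
    save(p,n+"0"); print(n,-np.array(p["R"]).T@p["t"])
    for th in("jig","jig_corner","plinth","stud_top","plinth_front","bust","bust_grip","bust_face","brush_pot","pin_jar","spatula","back_fence","end_stop"):
        print(th,[(np.round(r["point"],1).tolist(),round(r["confidence"],2)) for r in pinpoint(p,th)[:4]])
E
```

```text
18.700000000000003 {'time_s': 0.0, 'joints': array([-1.26970630e+00,  9.18653056e-02,  1.23188607e+00,  2.84071765e-05,
        1.81981561e+00, -5.67231903e-02]), 'dq': array([-6.03040896e-05,  1.73970566e-03, -7.83031340e-05, -5.57154522e-04,
       -1.82030367e-03,  9.82615174e-04]), 'joint_torque': array([ 4.99300688e-05, -4.58737600e+01, -4.18018234e+01, -3.44942634e-05,
        1.17303478e-02, -2.09503037e-05]), 'tool_pos': array([ 210.04485558, -561.72641779,  230.14691425]), 'eef_rot': array([-3.13962306e+00, -1.39430711e-04,  3.57820049e-01]), 'ft_force': array([0.11057817, 0.62949909, 0.25636863]), 'wrist_torque': array([ 0.03728158,  0.02488281, -0.00201649]), 'finger_force': 0.0, 'gripper_width': 85.42822730748065}
scene [ 942.49140341 -666.81038941  703.81720677]
jig [([266.1, 269.4], 0.97)]
jig_corner [([285.1, 306.7], 0.66)]
plinth []
stud_top [([273.7, 235.6], 0.73)]
plinth_front [([285.7, 239.9], 0.83)]
bust [([373.8, 168.0], 0.97), ([415.3, 204.9], 0.89), ([338.3, 228.3], 0.82)]
bust_grip [([373.0, 157.3], 0.8), ([342.1, 207.2], 0.73), ([415.2, 194.9], 0.56)]
bust_fa
[... 439 characters left out ...]
)]
jig_corner [([430.4, 169.5], 0.94), ([384.8, 214.2], 0.25)]
plinth [([384.5, 207.6], 0.73), ([384.6, 212.4], 0.66)]
stud_top [([386.2, 209.3], 0.83)]
plinth_front [([370.3, 210.2], 0.75)]
bust [([313.3, 181.6], 0.93), ([206.1, 192.9], 0.75), ([244.2, 126.7], 0.67)]
bust_grip [([241.3, 122.8], 0.97), ([202.8, 194.6], 0.83), ([306.3, 184.5], 0.63)]
bust_face [([316.3, 178.5], 0.79), ([190.8, 191.9], 0.74), ([236.5, 120.8], 0.58), ([275.3, 160.0], 0.17)]
brush_pot [([205.8, 255.7], 0.69), ([281.2, 233.4], 0.55)]
pin_jar [([273.5, 161.3], 0.72), ([206.3, 196.9], 0.21)]
spatula [([206.7, 252.4], 0.96)]
back_fence [([437.2, 205.6], 0.9)]
end_stop [([393.2, 167.0], 0.86), ([384.1, 212.2], 0.59)]
```

```bash
python3 - <<'E'
import cv2
a=cv2.imread("pics/top0.png")[80:330,150:490]; cv2.imwrite("pics/t1.png",cv2.resize(a,None,fx=2.3,fy=2.3,interpolation=cv2.INTER_CUBIC))
a=cv2.imread("pics/scene0.png")[90:350,180:480]; cv2.imwrite("pics/s1.png",cv2.resize(a,None,fx=2.3,fy=2.3,interpolation=cv2.INTER_CUBIC))
E
```

```text
(no output)
```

View pics/t1.png

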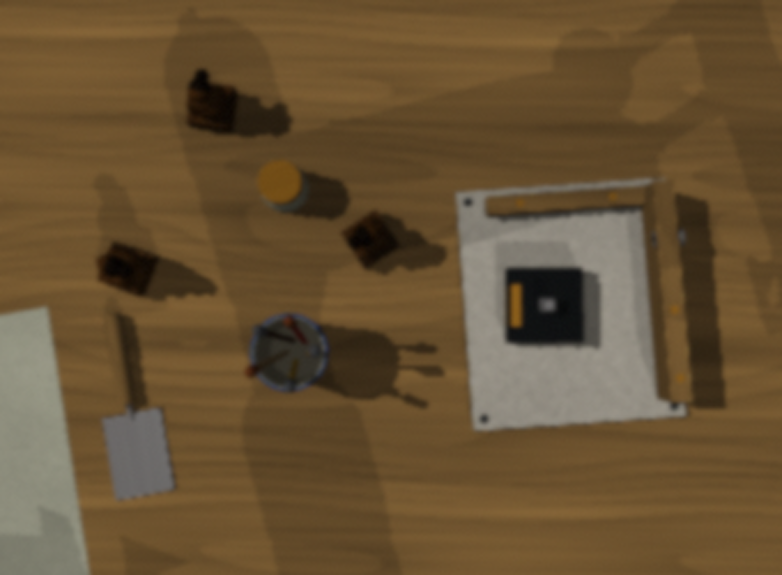

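View pics/s1.png

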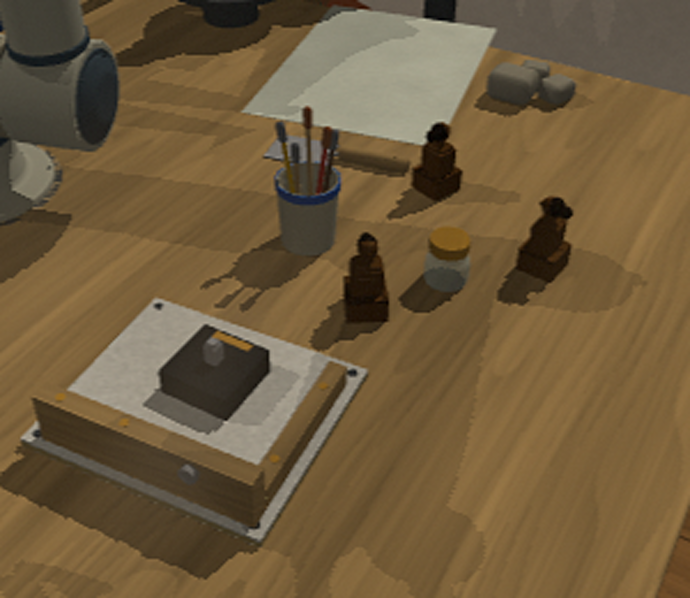

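The top view shows three busts, at about (205,193), (241,125) and (311,184), with the jig on the right. The plinth's brass plate points to image-left, at (375,212). In the scene view the leftmost bust should be the one at (373,168), beyond the pot.

```bash
cat > m.py <<'E'
from h import *
s=optics.get_image("scene");t=optics.get_image("top");g=np.round
def near(p,th,uv):
    r=pinpoint(p,th); r=[x["point"] for x in r if np.linalg.norm(np.array(x["point"])-uv)<20]; return r[0] if r else None
for th,a,b in(("bust",(374,168),(206,193)),("bust_grip",(373,157),(203,194)),("bust_face",(377,142),(191,192)),("stud_top",(274,236),(386,209)),("plinth_front",(286,240),(370,210)),("jig_corner",(285,307),(430,169.5)),("brush_pot",(311,194),(281,233)),("pin_jar",(376,212),(273,161))):
    u,v=near(s,th,a),near(t,th,b)
    print(th,g(tri([(s,u),(t,v)]),1) if u is not None and v is not None else (u,v))
c=lambda x,y:(150+x/2.3,80+y/2.3)
# jig board corners (z=12) and plinth top corners (z=42) from the viewed crop
J=[g(atz(t,c(*q),12)[:2],1).tolist() for q in((457,193),(474,431),(688,415),(662,180))]
Q=[g(atz(t,c(*q),42)[:2],1).tolist() for q in((506,268),(507,342),(582,344),(582,268))]
print("jig",J);print("plinth",Q)
for n,z in(("bust",98),): print([g(atz(t,c(*q),z)[:2],1).tolist() for q in((110,265),(203,80),(367,237))])
print("spat",[g(atz(t,c(*q),5)[:2],1).tolist() for q in((115,310),(146,495))])
E
python3 m.py
```

```text
bust [538.5 303.9  16.7]
bust_grip [537.1 304.4  58.9]
bust_face [539.4 327.2  86.5]
stud_top [ 501.1 -133.1   67.5]
plinth_front [504.3 -96.4  26.8]
jig_corner [ 613.9 -245.    15. ]
brush_pot [446.6 125.2   5.2]
pin_jar [627.1 146.3   1.6]
jig [[622.3, -44.5], [364.2, -67.8], [386.6, -298.6], [641.8, -268.8]]
plinth [[539.3, -96.2], [461.1, -98.6], [460.8, -177.7], [541.1, -176.7]]
[[529.6, 306.7], [719.6, 220.0], [563.6, 49.8]]
spat [[486.0, 326.8], [286.8, 285.2]]
```

>>> apply_moves(
  moves="0 0 -0.01 -9.9 0.0854;0 0 -0.01 -9.9 0.0854;0 0 -0.01 -9.9 0.0854;0 0 0 -9.9 0.0854;0 0 0 -9.9 0.0854;0 0 0 -9.9 0.0854;0 0 0 -10.1 0.0854;0.04 0.015 0 0 0.0854",
  newtons=40,
)

```text
time_s: 3.3
tool_pos: [224.4, -522.8, 259.6]
eef_rot: [-3.14, -0.002, 1.57]
ft_force: [0.1, 0.8, -0.1]
gripper_width: 85.5
finger_force: 0.0
```

>>> apply_moves(
  moves="0.057 0.022 0 0 0.0854;0.057 0.022 0 0 0.0854;0.057 0.022 0 0 0.0854;0.057 0.022 0 0 0.0854;0.057 0.022 0 0 0.0854;0.057 0.022 0 0 0.0854;0.057 0.022 0 0 0.0854;0.057 0.022 0 0 0.0854",
)

```text
time_s: 4.3
tool_pos: [401.4, -64.1, 261.7]
eef_rot: [3.14, 0.0, 1.571]
ft_force: [1.1, -0.5, -1.1]
gripper_width: 85.6
finger_force: 0.0
```

>>> apply_moves(
  moves="0.057 0.022 0 0 0.0854;0.057 0.022 0 0 0.0854;0.057 0.022 0 0 0.0854;0.057 0.022 0 0 0.0854;0.05 0.022 0 0 0.0854;0.05 0.022 0 0 0.0854;0 0 0 0 0.0854;0 0 0 0 0.0854",
)

```text
time_s: 5.3
tool_pos: [533.0, 261.8, 261.1]
eef_rot: [-3.141, 0.001, 1.571]
ft_force: [-0.3, 0.7, 0.7]
gripper_width: 85.1
finger_force: 0.0
```

```bash
python3 - <<'E'
from h import *
p=optics.get_image("wrist");save(p,"w0");np.save("w0c.npy",np.array([p["R"],p["camera_matrix"]]));np.save("w0t.npy",p["t"])
print(-np.array(p["R"]).T@p["t"],np.round(p["R"],2))
for th,z in(("bust",0),("bust_grip",47),("bust_face",85)):
    print(th,[(np.round(r["point"],1).tolist(),round(r["confidence"],2),np.round(atz(p,r["point"],z),1).tolist()) for r in pinpoint(p,th)[:3]])
E
```

```text
[533.89388086 345.41811811 402.67521068] [[ 1.    0.   -0.  ]
 [ 0.   -0.95  0.33]
 [-0.   -0.33 -0.95]]
bust [([346.9, 314.4], 0.8, [571.6, 50.1, 0.0]), ([319.8, 112.7], 0.79, [534.8, 313.7, 0.0]), ([469.6, 184.0], 0.57, [711.4, 232.1, 0.0])]
bust_grip [([344.8, 337.1], 0.66, [565.5, 51.8, 47.0]), ([321.0, 119.6], 0.61, [535.9, 310.8, 47.0]), ([485.2, 201.6], 0.59, [709.9, 226.0, 47.0])]
bust_face [([321.1, 106.5], 0.8, [535.8, 325.6, 85.0]), ([356.9, 366.6], 0.68, [576.7, 42.9, 85.0]), ([492.8, 214.1], 0.61, [700.3, 226.2, 85.0])]
```

View pics/w0.png

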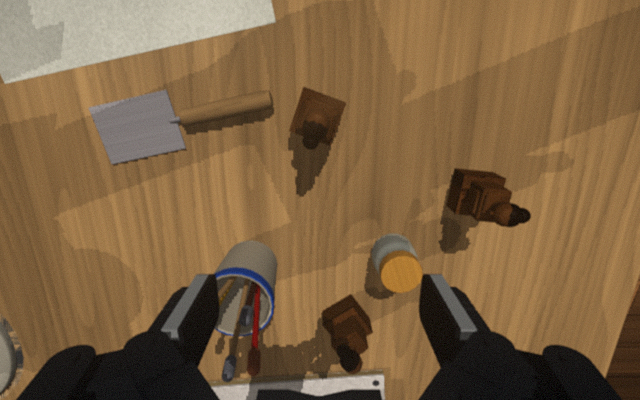

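The target bust is at about (318,115). Its socle corners are near (308,89) and (345,102), which gives a yaw of about -0.33. I'll zoom in for the exact corners.

```bash
python3 - <<'E'
import cv2
a=cv2.imread("pics/w0.png")[80:155,275:365]; a=cv2.convertScaleAbs(a,alpha=1.8);cv2.imwrite("pics/w0z.png",cv2.resize(a,None,fx=8,fy=8,interpolation=cv2.INTER_CUBIC))
E
```

```text
(no output)
```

View pics/w0z.png

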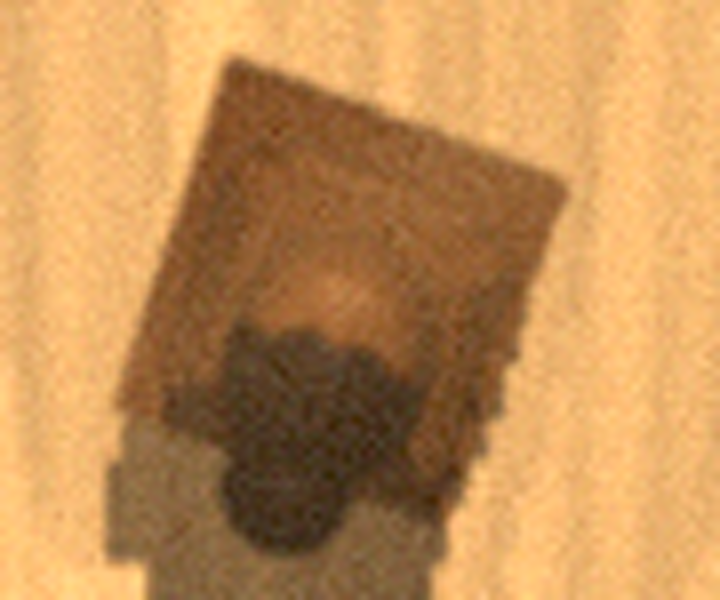

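```bash
python3 - <<'E'
from h import *
R,K=np.load("w0c.npy");p=dict(R=R,camera_matrix=K,t=np.load("w0t.npy"))
c=[(275+x/8,80+y/8) for x,y in((232,60),(567,185),(440,515),(122,400))]
W=np.array([atz(p,q,30)[:2] for q in c]);print(W.round(1))
e=np.roll(W,-1,0)-W;print(np.linalg.norm(e,axis=1).round(1),np.degrees(np.arctan2(e[:,1],e[:,0])).round(1))
print("centre",W.mean(0), sensors.get_state()["tool_pos"])
E
```

```text
[[519.  340.5]
 [561.2 325.5]
 [545.5 283.7]
 [504.1 298.6]]
[44.8 44.6 44.  44.4] [ -19.6 -110.5  160.2   70.5]
centre [532.44804799 312.08444981] [533.0587712  260.93065159 262.42599256]
```

>>> apply_moves(
  moves="0.0500 0 0 0 0.0854;0 0 0.03 9.8 0.0854;0 0 0.04 9.8 0.0854;0 0 0.04 0 0.0854;0 0 0.02 0 0.0854;0 0 0 0 0.0854;0 0 0 0 0.0854",
)

```text
time_s: 6.38
tool_pos: [534.0, 312.2, 133.8]
eef_rot: [3.139, -0.003, 1.228]
ft_force: [-0.4, 0.5, 1.2]
gripper_width: 85.1
finger_force: 0.0
```

```bash
python3 - <<'E'
from h import *
p=optics.get_image("wrist");save(p,"w1");np.save("w0c.npy",np.array([p["R"],p["camera_matrix"]]));np.save("w0t.npy",p["t"])
s=sensors.get_state();print(s["tool_pos"],s["eef_rot"])
for th,z in(("bust",0),("bust_grip",47),("bust_face",85)):
    print(th,[(np.round(r["point"],1).tolist(),round(r["confidence"],2),np.round(atz(p,r["point"],z),1).tolist()) for r in pinpoint(p,th)[:2]])
E
```

```text
[534.10973844 312.31038135 134.0124628 ] [ 3.13886014e+00 -2.94004060e-03  1.22852457e+00]
bust [([316.9, 190.2], 0.98, [534.2, 313.7, 0.0]), ([552.3, 211.4], 0.79, [711.7, 230.8, 0.0])]
bust_grip [([314.4, 212.0], 0.61, [532.1, 312.7, 47.0]), ([595.4, 241.0], 0.6, [712.0, 225.2, 47.0])]
bust_face [([314.6, 216.4], 0.91, [536.4, 323.1, 85.0]), ([617.4, 271.9], 0.72, [697.7, 227.0, 85.0])]
```

View pics/w1.png

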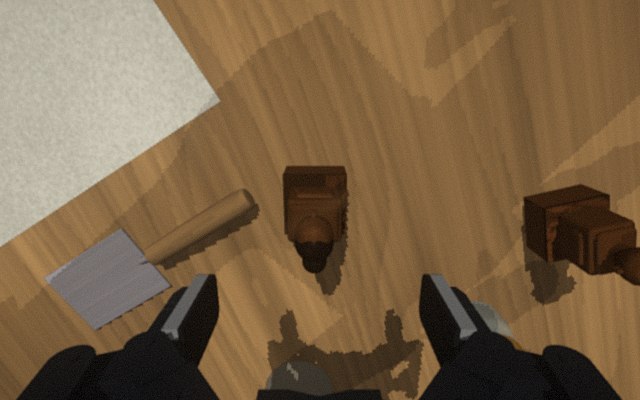

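The bust is squarely between the fingers: socle columns 284–347, bun at (313,260), face away from the gripper. I'll descend and grip.

>>> apply_moves(
  moves="0.001 -0.001 0.03 0 0.0854;0 0 0.03 0 0.0854;0 0 0.025 0 0.0854;0 0 0.015 0 0.0854;0 0 0 0 0.0854;0 0 0 0 0.02;0 0 0 0 0.02;0 0 0 0 0.02",
  newtons=50,
)

```text
time_s: 7.58
tool_pos: [533.0, 313.7, 32.7]
eef_rot: [3.14, -0.002, 1.229]
ft_force: [0.4, 0.0, -1.3]
gripper_width: 35.2
finger_force: 51.0
```

>>> apply_moves(
  moves="0 0 0 0 0.02;0 0 0 0 0.02;0 0 0 0 0.02;0 0 0 0 0.02",
)

```text
time_s: 8.07
tool_pos: [533.1, 313.6, 32.5]
eef_rot: [3.14, -0.002, 1.229]
ft_force: [-1.3, -0.0, 5.0]
gripper_width: 35.2
finger_force: 52.0
```

>>> apply_moves(
  moves="0 0 -0.02 0 0.02;0 0 -0.04 0 0.02;0 0 -0.05 0 0.02;0 0 -0.055 0 0.02;0 0 -0.045 -7 0.02;0 0 0 -7 0.02;0 0 0 -7.3 0.02;-0.03 -0.003 0 0 0.02",
)

```text
time_s: 9.07
tool_pos: [529.8, 284.0, 240.9]
eef_rot: [-3.14, 0.0, 1.604]
ft_force: [0.7, -0.4, -3.8]
gripper_width: 35.2
finger_force: 51.1
```

>>> apply_moves(
  moves="-0.055 -0.005 0 0 0.02;-0.055 -0.005 0 0 0.02;-0.055 -0.005 0 0 0.02;-0.055 -0.005 0 0 0.02;-0.055 -0.005 0 0 0.02;-0.055 -0.005 0 0 0.02;-0.055 -0.005 0 0 0.02;-0.055 -0.005 0 0 0.02",
)

```text
time_s: 10.07
tool_pos: [502.7, -159.5, 241.7]
eef_rot: [-3.141, -0.0, 1.6]
ft_force: [1.5, -0.1, -3.1]
gripper_width: 35.2
finger_force: 51.1
```

>>> apply_moves(
  moves="-0.03 -0.002 0 0 0.02;0 0 0 0 0.02;0 0 0 0 0.02;0 0 0 0 0.02",
)

```text
time_s: 10.58
tool_pos: [502.5, -186.8, 241.5]
eef_rot: [3.141, -0.0, 1.602]
ft_force: [-0.3, 0.6, -3.0]
gripper_width: 35.6
finger_force: 51.1
```

```bash
python3 - <<'E'
from h import *
import pickle
p=optics.get_image("wrist");save(p,"w2");pickle.dump(p,open("w2.pkl","wb"))
s=sensors.get_state();print(s["tool_pos"],s["eef_rot"])
for th,z in(("stud_top",68),("plinth_front",27),("jig_corner",12),("bust",210),("bust_face",295)):
    print(th,[(np.round(r["point"],1).tolist(),round(r["confidence"],2),np.round(atz(p,r["point"],z),1).tolist()) for r in pinpoint(p,th)[:2]])
E
```

```text
[ 502.51430038 -186.79342757  241.47990832] [ 3.14147544e+00 -1.18445290e-04  1.60207722e+00]
stud_top [([317.5, 125.8], 0.89, [500.7, -139.1, 68.0])]
plinth_front [([320.1, 75.6], 0.59, [501.8, -97.0, 27.0])]
jig_corner [([416.3, 219.6], 0.96, [614.9, -245.5, 12.0])]
bust [([322.1, 249.2], 0.95, [505.2, -188.4, 210.0])]
bust_face [([321.4, 330.7], 0.59, [503.7, -173.7, 295.0])]
```

View pics/w2.png

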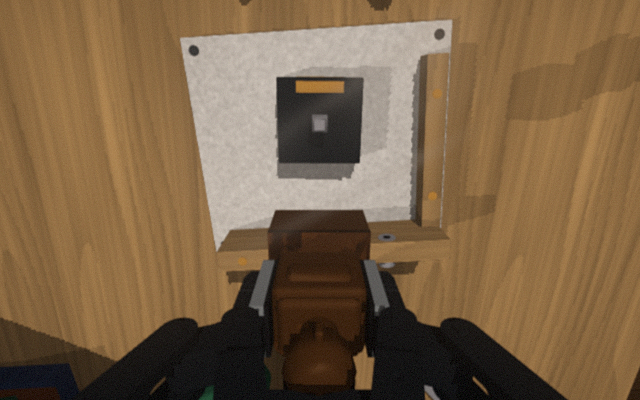

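The view shows the stud top near (319,122), the plinth at columns 277–363 with its plate at the far side, and the held socle's lower front edge at row ~211. I'll refine these with code.

```bash
python3 - <<'E'
from h import *
import pickle
p=pickle.load(open("w2.pkl","rb"))
im=np.asarray(p["image"]).astype(int);g=im.sum(2)/3
# plinth outline
m=np.zeros(g.shape,np.uint8);m[60:180,260:380]=(g[60:180,260:380]<75)
cs,_=cv2.findContours(m,cv2.RETR_EXTERNAL,cv2.CHAIN_APPROX_NONE);c=max(cs,key=cv2.contourArea);h=cv2.convexHull(c)[:,0]
W=np.array([atz(p,q,42)[:2] for q in h],np.float32);r=cv2.minAreaRect(W);print("plinth rect z42",r)
# edges as lines
def line(pts,z):
    W=np.array([atz(p,q,z)[:2] for q in pts],np.float32);v=cv2.fitLine(W,cv2.DIST_HUBER,0,.01,.01).ravel();return np.degrees(np.arctan2(v[1],v[0])),W.mean(0)
L=[];Rr=[];B=[]
for row in range(95,158):
    xs=np.where(m[row,265:375])[0]+265;L.append((xs[0]-.5,row));Rr.append((xs[-1]+.5,row))
for col in range(283,356):
    ys=np.where(m[60:180,col])[0]+60;B.append((col,ys[-1]+.5))
for n,q in(("L",L),("R",Rr),("B",B)): print(n,line(q,42))
# stud
print(g[112:142:2,308:332:2].astype(int))
# bust bottom front edge
for cc in range(280,365,12): print(cc,g[204:222,cc].astype(int))
for rr in(212,214,217,220): print(rr,g[rr,262:280].astype(int),g[rr,358:376].astype(int))
E
```

```text
plinth rect z42 ((501.8871765136719, -138.11727905273438), (79.08846282958984, 79.27568817138672), 1.7290958166122437)
L (np.float32(-88.12157), array([ 462.802  , -143.63663], dtype=float32))
R (np.float32(-88.26908), array([ 541.4328 , -141.20358], dtype=float32))
B (np.float32(1.7729164), array([ 503.27542, -177.47244], dtype=float32))
[[ 53  57  53  52  53  52  49  54  54  51  52  49]
 [ 47  55  73  77  75  74  76  76  70  72  48  49]
 [ 54  55  90 102  97 104 105 104 108 104  53  45]
 [ 53  54  90 109 112 116 113 108 104 107  54  40]
 [ 48  51  83 117 128 127 122 123 114  90  53  41]
 [ 53  52  80 120 134 134 131 134 121  90  49  41]
 [ 48  44  77 121 130 131 128 134 117  85  51  46]
 [ 54  46  71 110 128 136 130 132 119  80  50  48]
 [ 46  46  71 112 137 138 136 131 114  74  46  40]
 [ 49  39  71  93 108 104 101  99  93  79  45  38]
 [ 45  42  44  53  48  45  45  45  55  57  44  44]
 [ 40  43  40  41  38  43  34  34  31  39  45  42]
 [ 43  41  38  42  39  37  39  37  44  43  36  38]
 [ 41  40  35  37  36  39  38  35  40  44  38  44]
 [ 41  38  39  40  42  37  33  36  42  40  41
[... 538 characters left out ...]
1  45  33  39]
364 [186 177 180 186 176 164 154 150 138 127 107  88  64  46  44  38  40  30]
212 [188 190 187 184 186 182 181 179 181 181 185 183 114  52  40  42  40  41] [ 39  40  44  35  45  92 138 160 161 157 154 158 153 153 154 154 158 163]
214 [182 183 187 189 186 188 186 180 181 192 184 147  77  40  44  44  41  48] [ 40  43  43  48  41  57 107 148 160 157 160 159 158 156 156 153 162 165]
217 [192 190 180 177 180 177 181 170 167 155 126  68  43  43  43  40  45  45] [ 46  39  43  47  38  45  46 105 146 157 161 157 165 165 164 162 164 159]
220 [166 163 155 160 163 170 163 163 162 122  68  41  42  50  46  48  49  48] [ 41  41  41  41  38  42  40  53 104 149 156 157 167 164 158 158 160 153]
```

```bash
python3 - <<'E'
import cv2,numpy as np
a=cv2.imread("pics/w2.png");b=cv2.convertScaleAbs(a[65:170,265:375],alpha=1.8);c=cv2.convertScaleAbs(a[200:305,262:372],alpha=2.5)
cv2.imwrite("pics/w2z.png",cv2.resize(np.hstack([b,c]),None,fx=3.6,fy=3.6,interpolation=cv2.INTER_CUBIC))
E
```

```text
(no output)
```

View pics/w2z.png

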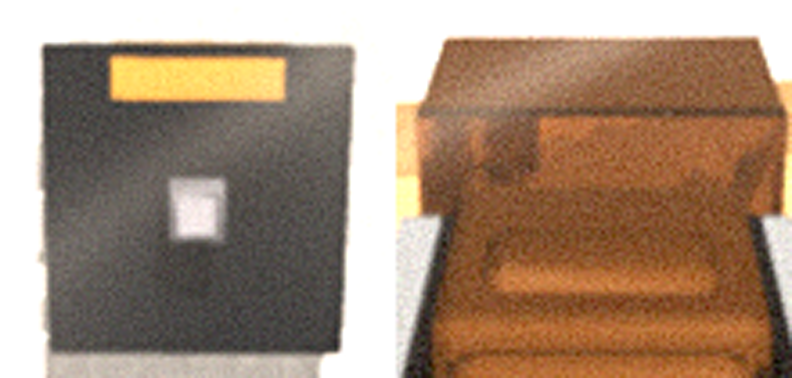

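```bash
python3 - <<'E'
from h import *
import pickle
p=pickle.load(open("w2.pkl","rb"));T=np.array([502.5,-186.8,241.5])
S=atz(p,(319.6,124.6),68);print("stud",S,"plinth centre rect (501.9,-138.1)")
for z,r,a,b in((209,209.6,275,363.2),(239,231.1,268.1,369.5)):
    A,B=atz(p,(a,r),z),atz(p,(b,r),z);M=(A+B)/2;print(z,A,B,np.linalg.norm(B-A),"mid",M,"ang",np.degrees(np.arctan2(*(B-A)[1::-1])))
    x=(B-A)/np.linalg.norm(B-A);c=M-23*np.array([-x[1],x[0],0]);print("centre",c,"minus T",c-T)
E
```

```text
stud [ 502.54230027 -137.97002221   68.        ] plinth centre rect (501.9,-138.1)
209 [ 479.80558713 -166.78199122  209.        ] [ 525.86280955 -165.35567909  209.        ] 46.07930233763979 mid [ 502.83419834 -166.06883515  209.        ] ang 1.7737838169385347
centre [ 503.54612707 -189.0578142   209.        ] minus T [  1.04612707  -2.2578142  -32.5       ]
239 [ 480.26384957 -166.05541547  239.        ] [ 525.03056401 -164.66874768  239.        ] 44.78818559477528 mid [ 502.64720679 -165.36208158  239.        ] ang 1.7741935498965633
centre [ 503.35929991 -188.35105553  239.        ] minus T [ 0.85929991 -1.55105553 -2.5       ]
```

>>> apply_moves(
  moves="0 -0.0013 0.03 0 0.02;0 0 0.04 0 0.02;0 0 0.035 0 0.02;0 0 0.015 0 0.02;0 0 0 0 0.02;0 0 0 0 0.02;0 0 0 0 0.02",
)

```text
time_s: 11.75
tool_pos: [501.9, -188.3, 123.2]
eef_rot: [3.139, 0.001, 1.6]
ft_force: [-0.9, 0.6, -2.5]
gripper_width: 35.2
finger_force: 51.0
```

```bash
python3 - <<'E'
from h import *
import pickle
p=optics.get_image("wrist");pickle.dump(p,open("w3.pkl","wb"));s=sensors.get_state();print(s["tool_pos"],s["eef_rot"],s["ft_force"])
a=cv2.convertScaleAbs(cv2.cvtColor(np.asarray(p["image"]),cv2.COLOR_RGB2BGR),alpha=1.8)[40:290,240:400]
cv2.imwrite("pics/w3z.png",cv2.resize(a,None,fx=2.4*1.5625/1.5625,fy=2.4,interpolation=cv2.INTER_CUBIC))
E
```

```text
[ 501.76483206 -188.18645784  122.94296961] [3.13921278e+00 1.15955311e-03 1.60046316e+00] [-0.20028437 -0.02579608 -2.74091527]
```

View pics/w3z.png

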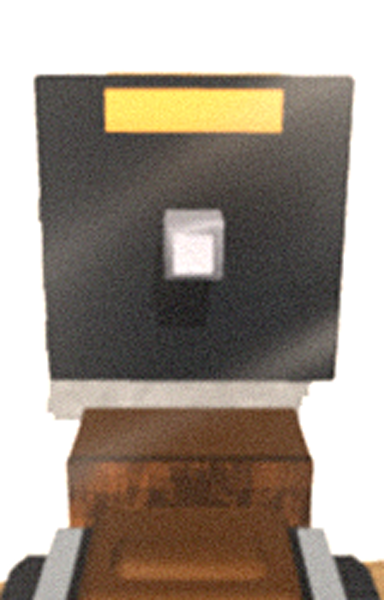

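The stud top is at about pixel (321,146), and the bust's lower front edge is at row 210, columns 275–364. I'll compute the shift from those.

```bash
python3 - <<'E'
from h import *
import pickle
p=pickle.load(open("w3.pkl","rb"));T=np.array([501.8,-188.2,123.0]);g=np.asarray(p["image"]).astype(float).mean(2)
w=np.clip(g-100,0,30);w[:128]=0;w[165:]=0;w[:,:300]=0;w[:,340:]=0
sub=cv2.GaussianBlur(g,(0,0),.7)[125:165,300:342]
ys,xs=np.where(sub>0.88*np.percentile(sub,99));print("bright",xs.min()+300,xs.max()+300,ys.min()+125,ys.max()+125,xs.mean()+300,ys.mean()+125)
col=g[200:220,285:355].mean(1);print(col.astype(int))
S=atz(p,(xs.mean()+300,ys.mean()+125),68);S2=atz(p,(320.8,145.8),68);print(S,S2)
A,B=atz(p,(275.4,209.7),90.5),atz(p,(364.2,209.7),90.5);x=(B-A)/np.linalg.norm(B-A);M=(A+B)/2;c=M-23*np.array([-x[1],x[0],0])
print(np.linalg.norm(B-A),c,c-T,"shift",(S-c)[:2],(S2-c)[:2],np.degrees(np.arctan2(x[1],x[0])))
m=np.zeros(g.shape,np.uint8);m[60:200,245:400]=(g[60:200,245:400]<75)
for nm,k in(("L",0),("R",-1)):
    W=np.array([atz(p,(np.where(m[r,245:400])[0][k]+245,r),42)[:2] for r in range(90,190)],np.float32);v=cv2.fitLine(W,cv2.DIST_HUBER,0,.01,.01).ravel();print(nm,np.degrees(np.arctan2(v[1],v[0])),W.mean(0))
W=np.array([atz(p,(c,np.where(m[60:200,c])[0][-1]+60.5),42)[:2] for c in range(265,370)],np.float32);v=cv2.fitLine(W,cv2.DIST_HUBER,0,.01,.01).ravel();print("B",np.degrees(np.arctan2(v[1],v[0])),W.mean(0))
E
```

```text
bright 312 327 137 153 319.6694560669456 144.97907949790795
[106 107 106 107 107 107 108 109 108  91  58  44  43  44  44  44  44  44
  44  44]
[ 501.88008686 -137.64494001   68.        ] [ 502.52215849 -138.08294799   68.        ]
46.45187915281973 [ 503.40592601 -190.70495988   90.5       ] [  1.60592601  -2.50495988 -32.5       ] shift [-1.52583916 53.06001987] [-0.88376752 52.62201189] 1.632456742828399
L -88.77734 [ 463.32016 -140.179  ]
R -88.612335 [ 541.0601  -137.92178]
B 1.6377596 [ 501.46484 -177.36072]
```

>>> apply_moves(
  moves="0.0260 0.0003 0 0 0.02;0.0267 0.0002 0 0 0.02;0 0 0 0 0.02;0 0 0.01 0 0.02;0 0 0.006 0 0.02;0 0 0 0 0.02;0 0 0 0 0.02",
)

```text
time_s: 12.68
tool_pos: [500.0, -135.6, 105.2]
eef_rot: [-3.141, -0.0, 1.6]
ft_force: [-0.1, 0.2, -3.1]
gripper_width: 35.4
finger_force: 51.0
```

>>> apply_moves(
  moves="0 0.0006 0.003 0 0.02;0 0 0.003 0 0.02;0 0 0.003 0 0.02;0 0 0.003 0 0.02;0 0 0 0 0.02",
)

```text
time_s: 13.3
tool_pos: [500.7, -135.1, 93.0]
eef_rot: [3.142, -0.0, 1.601]
ft_force: [0.7, -0.4, -3.5]
gripper_width: 35.3
finger_force: 51.2
```

Bottom of the bust is at ~60.5 mm, below the stud top (68 mm), with no contact force, so it has engaged. I'll keep lowering.

>>> apply_moves(
  moves="0 0 0.003 0 0.02;0 0 0.003 0 0.02;0 0 0.003 0 0.02;0 0 0.003 0 0.02;0 0 0.003 0 0.02;0 0 0 0 0.02",
)

```text
time_s: 14.05
tool_pos: [500.6, -135.1, 77.9]
eef_rot: [-3.141, -0.0, 1.601]
ft_force: [1.3, -0.1, -3.1]
gripper_width: 35.1
finger_force: 51.2
```

>>> apply_moves(
  moves="0 0 0.002 0 0.02;0 0 0.001 0 0.02;0 0 0.001 0 0.02;0 0 0.001 0 0.02;0 0 0 0 0.02",
)

```text
time_s: 14.68
tool_pos: [500.6, -135.3, 74.5]
eef_rot: [3.141, 0.0, 1.6]
ft_force: [-3.1, 0.9, 5.5]
gripper_width: 35.3
finger_force: 52.1
```

```bash
python3 - <<'E'
from h import *
import pickle
p=pickle.load(open("w2.pkl","rb"));im=np.asarray(p["image"]).astype(float)
blue=im[...,2];g=cv2.GaussianBlur(blue,(0,0),1)
def fit(pts,z):
    W=np.array([atz(p,q,z)[:2] for q in pts],np.float32);v=cv2.fitLine(W,cv2.DIST_HUBER,0,.01,.01).ravel();return np.degrees(np.arctan2(v[1],v[0])).round(2),W.mean(0).round(1)
print("front edge",fit([(c,15+np.argmax(np.diff(g[15:50,c]))+.5) for c in range(200,430)],12))
print("left edge",fit([(175+np.argmax(np.diff(g[r,175:225]))+.5,r) for r in range(60,220)],12))
print("right edge",fit([(440+np.argmin(np.diff(g[r,440:462]))+.5,r) for r in range(60,210)],12))
# end stop inner face at board and back fence inner top edge
print("stop foot",fit([(403+np.argmin(np.diff(g[r,403:425]))+.5,r) for r in range(80,200)],12))
for c in (225,240,255,385,400,410): print(c,blue[212:245:2,c].astype(int))
for r in(90,140,190): print(r,blue[r,400:445:2].astype(int))
t=optics.get_image("top");save(t,"top2")
s=optics.get_image("scene")
for th,z in(("stud_top",68),("plinth_front",27),("jig_corner",12),("back_fence",12),("end_stop",12)):
    print(th,[np.round(atz(q,pinpoint(q,th)[0]["point"],z)[:2],1).tolist() for q in(t,s) if pinpoint(q,th)])
E
```

```text
front edge (np.float32(5.25), array([495. , -54.7], dtype=float32))
left edge (np.float32(-84.73), array([ 375.6, -165.3], dtype=float32))
right edge (np.float32(-84.72), array([ 635. , -151.9], dtype=float32))
stop foot (np.float32(-84.69), array([ 599.1, -157.5], dtype=float32))
225 [171 166 172 164 169 172 170 178 172 164 168 177 150  88  54  51  49]
240 [174 178 177 174 174 178 174 159 136  58  53  50  51  60  59  58  60]
255 [177 172 184 175 177 159 160 153  99  52  55  60  57  56  59  62  62]
385 [146 149 142 148 127  61  53  54  51  55  57  93  25  64  87  65  74]
400 [145 143 149 145  92  45  52  54  53  53  54  53  52  50  46  63  79]
410 [ 87 107 129  96  57  55  52  53  53  52  52  54  55  51  50  73  73]
90 [161 163 163 170 174 173 139  92  96  88  49  52  51  65  77  81  81  67
  64  61  60  77  69]
140 [161 165 165 167 166 164  97  92  87  59  39  47  53  72  79  76  72  75
  76  70  73  72  88]
190 [168 168 165 159 168 141  95  90  59  39  37  50  70  73  72  65  65  65
  56  62  52 117  64]
stud_top [[502.6, -127.8]]
plinth_front [[500.8, -97.8]]
jig_corner [[604.8, -251.4], [606.7, -245.2]]
back_fence [[519.5, -261.4]]
end_stop [[621.0, -153.3], [616.5, -165.5]]
```

>>> apply_moves(
  moves="0 0 -0.0005 -1.2 0.02;0 0 -0.0005 -1.2 0.02;0 0 0 -1.2 0.02;0 0 0 0 0.02;-0.004 0.003 0 0 0.02;-0.008 0.006 0 0 0.02;-0.009 0.0075 0 0 0.02;0 0 0 0 0.02",
)

```text
time_s: 16.62
tool_pos: [519.7, -155.1, 74.6]
eef_rot: [3.141, 0.001, 1.663]
ft_force: [1.7, -0.8, 4.0]
gripper_width: 35.4
finger_force: 51.9
```

>>> apply_moves(
  moves="-0.010 0.008 0 0 0.02;-0.010 0.008 0 0 0.02;-0.010 0.008 0 0 0.02;-0.010 0.008 0 0 0.02;-0.007 0.005 0 0 0.02;-0.003 0.002 0 0 0.02;0 0 0 0 0.02;0 0 0 0 0.02",
)

```text
time_s: 17.62
tool_pos: [562.4, -200.4, 74.6]
eef_rot: [3.142, -0.0, 1.664]
ft_force: [-0.8, 1.4, 5.6]
gripper_width: 35.3
finger_force: 52.2
```

>>> apply_moves(
  moves="-0.002 0.001 0 0 0.02;-0.002 0.001 0 0 0.02;-0.001 0.001 0 0 0.02;-0.001 0.001 0 0 0.02;0 0 0 0 0.02",
)

```text
time_s: 18.25
tool_pos: [565.5, -204.6, 74.6]
eef_rot: [-3.138, -0.004, 1.664]
ft_force: [-8.4, 6.7, 9.7]
gripper_width: 35.5
finger_force: 52.8
```

```bash
python3 - <<'E'
from h import *
import pickle
p=optics.get_image("wrist");t=optics.get_image("top");pickle.dump((p,t),open("w4.pkl","wb"))
s=sensors.get_state();print(s["tool_pos"],s["eef_rot"],s["ft_force"],s["wrist_torque"])
b=lambda q:cv2.convertScaleAbs(cv2.cvtColor(np.asarray(q["image"]),cv2.COLOR_RGB2BGR),alpha=2)
A=cv2.resize(b(p)[30:400,150:520],(590,590));B=cv2.resize(b(t)[130:280,370:422],(200,590),interpolation=cv2.INTER_CUBIC)
cv2.imwrite("pics/w4z.png",np.hstack([A,B]))
E
```

```text
[ 565.54254507 -204.65962963   74.65036789] [-3.13824106 -0.00342931  1.66415637] [-8.08029057  6.64125778 10.17107001] [1.16980141 1.2776694  0.02466166]
```

View pics/w4z.png

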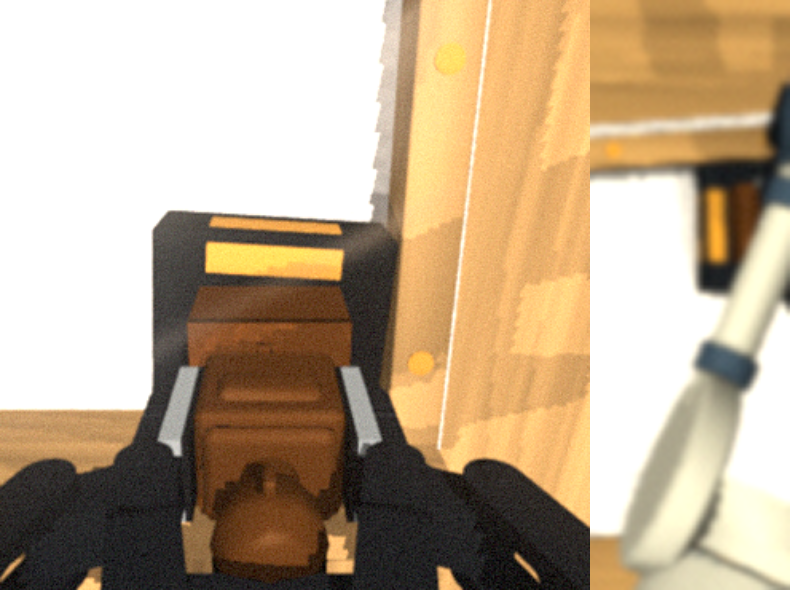

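```bash
python3 - <<'E'
from h import *
import pickle
p,t=pickle.load(open("w4.pkl","rb"));im=np.asarray(p["image"]).astype(float);g=cv2.GaussianBlur(im.mean(2),(0,0),.8)
def fit(pts,z):
    W=np.array([atz(p,q,z)[:2] for q in pts],np.float32);v=cv2.fitLine(W,cv2.DIST_HUBER,0,.01,.01).ravel();a=np.degrees(np.arctan2(v[1],v[0]));return a.round(2),W.mean(0).round(1)
# front outer silhouette = top of dark side (foot z=12)
print("foot",fit([(c,150+np.argmin(np.diff(g[150:175,c]))+.5) for c in range(262,378)],12))
print("left top",fit([(240+np.argmin(np.diff(g[r,240:262]))+.5,r) for r in range(190,255)],42))
b=im[...,0]-im[...,2];b=cv2.GaussianBlur(b,(0,0),.8)
print("plate",fit([(c,174+np.argmax(np.diff(b[174:190,c]))+.5) for c in range(284,360)],42))
print("stop inner foot/top",fit([(384+np.argmin(np.diff(g[r,384:410]))+.5,r) for r in range(50,150)],12))
bf=[(c,280+np.argmin(np.diff(g[280:295,c]))+.5) for c in range(155,235)];print("back fence top edge z70",fit(bf,70))
print("socle bottom",[ (c,(198+np.argmax(np.abs(np.diff(g[198:220,c])))+.5)) for c in range(275,365,12)])
E
```

```text
foot (np.float32(1.72), array([ 563.1, -167. ], dtype=float32))
left top (np.float32(-88.51), array([ 525.8, -194.9], dtype=float32))
plate (np.float32(1.85), array([ 564.4, -169.9], dtype=float32))
stop inner foot/top (np.float32(-83.61), array([ 596.8, -127.1], dtype=float32))
back fence top edge z70 (np.float32(5.46), array([ 508.3, -218.2], dtype=float32))
socle bottom [(275, np.float64(208.5)), (287, np.float64(200.5)), (299, np.float64(201.5)), (311, np.float64(202.5)), (323, np.float64(202.5)), (335, np.float64(203.5)), (347, np.float64(204.5)), (359, np.float64(205.5))]
```

>>> apply_moves(
  moves="0.002 -0.002 0 0 0.02;0.002 -0.002 0 -1.5 0.02;0 0 0 -1.5 0.02;0 0 0 -1.5 0.02;0 0 0 0 0.02;0 0 0 0 0.02",
)

```text
time_s: 19.1
tool_pos: [562.9, -203.0, 74.6]
eef_rot: [3.141, 0.001, 1.742]
ft_force: [3.3, -1.8, 4.6]
gripper_width: 35.3
finger_force: 52.1
```

```bash
cat > ang.py <<'E'
from h import *
import pickle
p=optics.get_image("wrist");pickle.dump(p,open("w5.pkl","wb"));im=np.asarray(p["image"]).astype(float);g=cv2.GaussianBlur(im.mean(2),(0,0),.8)
s=sensors.get_state();print(s["time_s"],s["tool_pos"],s["eef_rot"],s["ft_force"],s["wrist_torque"])
def fit(pts,z):
    W=np.array([atz(p,q,z)[:2] for q in pts],np.float32);v=cv2.fitLine(W,cv2.DIST_HUBER,0,.01,.01).ravel();a=np.degrees(np.arctan2(v[1],v[0]));return a.round(2),W.mean(0).round(1)
print("foot",fit([(c,140+np.argmin(np.diff(g[140:180,c]))+.5) for c in range(262,372)],12))
print("left top",fit([(230+np.argmin(np.diff(g[r,230:265]))+.5,r) for r in range(190,250)],42))
b=cv2.GaussianBlur(im[...,0]-im[...,2],(0,0),.8)
print("plate",fit([(c,174+np.argmax(np.diff(b[174:192,c]))+.5) for c in range(288,356)],42))
y=[(c,(194+np.argmin(np.diff(b[194:216,c]))+.5)) for c in range(285,352)];print("plate inner",fit(y,42))
r=cv2.GaussianBlur(im[...,0],(0,0),.8);print("socle bottom",fit([(c,203+np.argmax(np.diff(r[203:216,c]))+.5) for c in range(282,358)],42))
E
python3 ang.py
```

```text
19.15 [ 562.86057378 -203.01604038   74.5985948 ] [3.14099906e+00 6.46615300e-04 1.74167001e+00] [ 2.58767223 -1.40156189  5.14411433] [-0.24161481 -0.5357082   0.03869924]
foot (np.float32(3.55), array([ 556. , -166.2], dtype=float32))
left top (np.float32(-86.57), array([ 523.4, -194.8], dtype=float32))
plate (np.float32(3.6), array([ 559.2, -168.9], dtype=float32))
plate inner (np.float32(3.62), array([ 559.2, -179.3], dtype=float32))
socle bottom (np.float32(9.77), array([ 560.5, -182.5], dtype=float32))
```

>>> apply_moves(
  moves="0 0 0 -0.9 0.02;0 0 0 -0.9 0.02;0 0 0 0 0.02;0 0 0 2 0.02;0 0 0 2.2 0.02;0 0 0 2 0.02;0 0 0 0 0.02;0 0 0 0 0.02",
)

```text
time_s: 20.15
tool_pos: [562.4, -202.4, 74.6]
eef_rot: [-3.141, -0.001, 1.665]
ft_force: [0.0, 0.2, 6.6]
gripper_width: 35.6
finger_force: 52.4
```

```bash
python3 ang.py
```

```text
20.2 [ 562.36834546 -202.3347554    74.55180679] [-3.14107374e+00 -8.14760962e-04  1.66539529e+00] [0.10311941 0.79913854 6.54375631] [ 0.08590408 -0.17985717 -0.09501324]
foot (np.float32(4.27), array([ 558.3, -165.8], dtype=float32))
left top (np.float32(-86.14), array([ 523.1, -191.1], dtype=float32))
plate (np.float32(5.42), array([ 561.3, -168.5], dtype=float32))
plate inner (np.float32(5.42), array([ 560.5, -179. ], dtype=float32))
socle bottom (np.float32(5.42), array([ 561.6, -181.5], dtype=float32))
```

>>> apply_moves(
  moves="-0.001 0 0 0 0.02;-0.001 0 0 0 0.02;-0.001 0 0 0 0.02;-0.001 0 0 0 0.02;0 0 0 0 0.02",
)

```text
time_s: 20.82
tool_pos: [562.7, -204.9, 74.6]
eef_rot: [-3.141, -0.003, 1.666]
ft_force: [0.0, 4.2, 8.7]
gripper_width: 35.1
finger_force: 52.6
```

>>> apply_moves(
  moves="-0.001 0 0 0 0.02;-0.001 0 0 0 0.02;0 0 0 0 0.02;0 0 0 0 0.02",
)

```text
time_s: 21.32
tool_pos: [562.9, -206.8, 74.6]
eef_rot: [-3.141, -0.003, 1.667]
ft_force: [-0.5, 5.4, 8.4]
gripper_width: 35.5
finger_force: 52.6
```

>>> apply_moves(
  moves="-0.001 0 -0.0005 0 0.02;-0.001 0 0 0 0.02;0 0 0 0 0.02;0 0 0 0 0.02",
)

```text
time_s: 21.82
tool_pos: [562.6, -207.6, 74.7]
eef_rot: [-3.14, -0.006, 1.667]
ft_force: [-2.2, 8.6, 8.1]
gripper_width: 35.1
finger_force: 52.6
```

>>> apply_moves(
  moves="0 0.001 0 0 0.02;0 0.001 0 0 0.02;0 0.001 0 0 0.02;0 0.001 0 0 0.02;0 0 0 0 0.02",
)

```text
time_s: 22.45
tool_pos: [564.6, -207.4, 74.7]
eef_rot: [-3.135, -0.006, 1.667]
ft_force: [-11.0, 9.0, 13.6]
gripper_width: 35.3
finger_force: 53.2
```

>>> apply_moves(
  moves="-0.0005 0.001 0 0 0.02;0 0.001 0 0 0.02;0 0.001 0 0 0.02;0 0 0 0 0.02;0 0 0 0 0.02",
)

```text
time_s: 23.08
tool_pos: [567.5, -207.2, 74.8]
eef_rot: [-3.134, -0.007, 1.667]
ft_force: [-11.5, 11.0, 13.5]
gripper_width: 35.2
finger_force: 53.2
```

```bash
python3 ang.py
```

```text
23.125 [ 567.48019977 -207.16080887   74.74553027] [-3.1344018  -0.00729905  1.66668858] [-10.90337095  10.66102299  13.24076147] [ 1.7313256   1.92099815 -0.07970012]
foot (np.float32(5.57), array([ 562.8, -169.2], dtype=float32))
left top (np.float32(-85.13), array([ 527.4, -196. ], dtype=float32))
plate (np.float32(5.6), array([ 566. , -171.7], dtype=float32))
plate inner (np.float32(5.16), array([ 565.3, -182.4], dtype=float32))
socle bottom (np.float32(5.63), array([ 566.4, -186.2], dtype=float32))
```

>>> apply_moves(
  moves="0 0.001 -0.0005 0 0.02;0 0.001 0 0 0.02;0 0 0 0 0.02;0 0 0 0 0.02",
)

```text
time_s: 23.62
tool_pos: [569.1, -207.0, 74.8]
eef_rot: [-3.133, -0.007, 1.667]
ft_force: [-11.1, 10.1, 11.6]
gripper_width: 35.5
finger_force: 53.1
```

>>> apply_moves(
  moves="0 0.001 0 0 0.02;0 0.001 0 0 0.02;0 0 0 0 0.02;0 0 0 0 0.02",
)

```text
time_s: 24.12
tool_pos: [569.9, -206.9, 74.8]
eef_rot: [-3.131, -0.008, 1.666]
ft_force: [-16.3, 10.8, 14.7]
gripper_width: 35.6
finger_force: 53.4
```

>>> apply_moves(
  moves="-0.001 0.0005 0 0 0.02;-0.001 0.0005 0 0 0.02;0 0 0 0 0.02;0 0 0 0 0.02;0 0 0 0 0.02;0 0 0 0 0.02",
)

```text
time_s: 24.88
tool_pos: [570.0, -207.0, 74.9]
eef_rot: [-3.128, -0.011, 1.667]
ft_force: [-22.6, 17.3, 18.1]
gripper_width: 35.6
finger_force: 53.9
```

```bash
python3 ang.py; python3 - <<'E'
from h import *
import pickle
p=pickle.load(open("w5.pkl","rb"))
a=cv2.convertScaleAbs(cv2.cvtColor(np.asarray(p["image"]),cv2.COLOR_RGB2BGR),alpha=2)[100:330,210:440]
cv2.imwrite("pics/w5z.png",cv2.resize(a,None,fx=2.5,fy=2.5,interpolation=cv2.INTER_CUBIC))
E
```

```text
24.925 [ 570.00001035 -207.05675397   74.8478141 ] [-3.12788016 -0.01146722  1.66690412] [-21.82615238  17.46288839  18.43310588] [ 2.63389076  3.71450496 -0.14800692]
foot (np.float32(5.67), array([ 564.9, -169. ], dtype=float32))
left top (np.float32(-85.12), array([ 529. , -196.1], dtype=float32))
plate (np.float32(5.71), array([ 568.3, -171.6], dtype=float32))
plate inner (np.float32(4.55), array([ 567.6, -182.2], dtype=float32))
socle bottom (np.float32(5.68), array([ 568.7, -186. ], dtype=float32))
```

View pics/w5z.png

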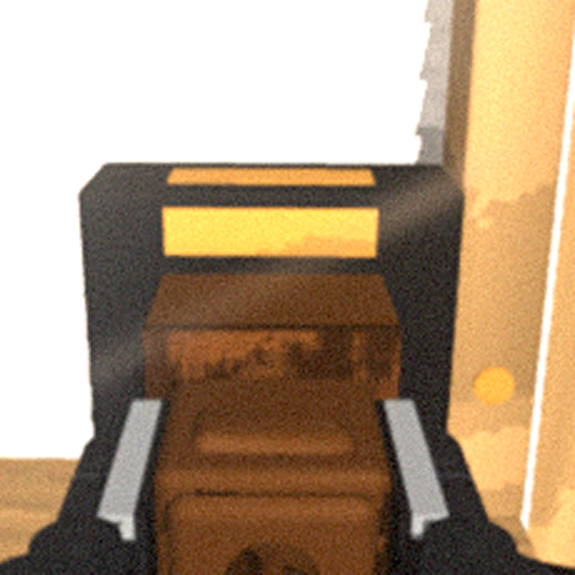

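The plinth's right side is flush on the stop, and the bust is down and square with the plate in front. The last 2 mm push didn't move the tool, and the measured force rose to about 22 N toward the stop and 17 N toward the back fence. Both contacts are firm, so I'm handing in.

```bash
python3 -c "
from workcell import ticket;print(ticket.close_job())"
```

```text
the job is handed in; nothing more can be done
None
```

The bust is on the stud with its face to the brass plate, and I handed the job in at about 25 s, still gripping it and pressing the plinth against both fences; the hand-in returned no verdict.

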